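# Clip a tooth card onto the setting-up stage

## Robot

A 7-joint arm with a two-finger parallel gripper is mounted at the origin on the work surface. World frame = base frame: x ahead of the robot, y to its left, z up, the work surface at z = 0. Lengths are in m, angles in rad, forces in N, time in s.
With the tool pointing down it reaches from about 0.425 to 0.95 m from the base axis. Payload 16.7 kg.
Tool frame: the origin (TCP) lies on the mounting face of the last link; the fingertips stand 199 mm ahead of it and the grasp point (between the pads) lies 180 mm ahead of it; z points along the fingers, y is the direction in which the jaws open and shut (so a half turn about z gives the same grasp; the last joint's range is limited). The gripper opens to 94 mm and grips with 3 to 60 N. Pads are 16 mm wide; open, the fingers measure 119 mm over their backs; the gripper's body (75 mm by 177 mm) begins 78 mm behind the grasp point.
Start: joints at [0.959, 0.426, 0.074, 1.606, -0.034, 1.111, -0.067], TCP at [0.301, -0.604, 0.405] pointing down, gripper open.
Joint ranges: [-2.85, 2.85], [-0.5, 2.14], [-1.23, 1.37], [0.21, 2.46], [-1.02, 4.16], [0.16, 2.05], [-2.73, 2.73]. Speed limits (rad/s): [1.89, 1.89, 2.39, 2.39, 3.01, 3.01, 3.01].

## Interface

Orientations are given as a unit quaternion [x, y, z, w].
In Python, from rig import get_obs, snapshot, get_calibration, close_job, cut_out, spot_point gives the robot as it stands. The module is installed in compiled form; this text tells all that it offers.
- The arm moves only by the tool apply_moves, never from a script. Its arguments are lists of equal length, an entry for each row: "slide": the shift along the tool's x, y, z in m, a list of three; "turn": the turn about the tool's z in degrees; "claw": the gripper command: -1 is fully open, 1 is shut, values between are in proportion. In form: {"slide": [[dx, dy, dz], ...], "turn": [turn, ...], "claw": [claw, ...]}. A call has 1 to 20 rows; each row shifts and turns the commanded pose from where the row before left it, along the tool's axes as they then stand; what a row does not reach is not made up. A row lasts 1/10 s, in which the tool goes at most 50 mm and 8.59 degrees, less where a joint would pass 70% of its speed; a pose out of reach is approached as far as the arm can. A call with a gripper value outside its range is refused whole. The fingers move at their own pace and stop on an object; the grip force is fixed at half the most. Time passes only in rows, so rows that do not move let the fingers close. It gives the time, the measured TCP pose, the force and the opening at its end, in the units of the state.
- get_obs(): the state, without advancing time (a new reading comes with each control period).
- snapshot(name): name is "side" or "top" or "wrist"; returns the picture (384x512x3 uint8, red, green, blue); there is no depth.
- get_calibration(name): a dict with "camera_matrix" (3x3 intrinsics, pixels), "k1" (the pictures are not rectified: a ray, as slopes to the right and down, at radius r is drawn at 1 + k1 r^2 times it, then the intrinsics apply), "pose" (4x4, takes a point from camera to world coordinates). Camera axes: x right, y up, looking along -z (the intrinsics and any distortion apply to the point x, -y, -z); pixel columns grow to the right and rows downward; lengths in m; the calibration is good to about 2 mm. A picture is of the moment at which its call begins: read the wrist's pose just before it. get_calibration takes no time and is no camera call; for the wrist camera it gives the pose at the moment of the call.
- close_job(): hands the job in, once; it reports no verdict.
Trained networks look in the newest picture that a camera, given by its name, has taken for a name from the list of things; names that differ only in an ending like _2 or _b are one class to them, and where a whole thing is asked for, a point or a joint stands for the part that bears it (a point fixed in the world has none). Each returns a list of dicts, best first, with "confidence" (0 to 1); they miss things now and then, are a little off and sometimes report something else, mostly with a low value. They report only what shows in the picture. A call takes as long as a camera call. They do not tell look-alikes from the thing itself.
- cut_out(label, camera): "mask" (384x512 bool, what is visible of it).
- spot_point(label, camera): "xyz" ([x, y, z] in m, in world coordinates, good to about 4 mm: a listed point, or the origin of a listed thing).
The state is a dict: "t": time; "q": joint angles; "dq": joint speeds; "joint_efforts": joint torques, N m; "eef_pos": TCP position; "ee_rot": TCP orientation; "force": force on the tool from outside, world axes, zero at the start; "torque": the same for the moment, N m; "gripper_width": finger opening in m.
Only numpy, scipy, OpenCV 4.12 (cv2) and the standard library are available. Lean on these libraries where they do the work, as an engineer would, in place of code of your own. Each camera call takes 0.05 s, during which the arm holds its last target. There are 200 camera calls.

## Task

On this dental-laboratory bench, raise the wire clip of the flat dark stage so that it stays open, then take the long narrow tooth card (the one with a single row of six teeth, not the wide card or the short one) by its finger tab and lay it flat, centred and straight on the stage, its front end close to the stop block and its tab towards the open side of the stage. Then lower the clip again so that it presses on the front end of the card, and let go.

Things in the scene. Friction and masses are not known exactly. Their poses are not given: they have to be found in the camera images.
- stage: Fixed dark-grey plate, 150 (x) x 120 (y) mm, flat top 20 mm above the bench, no side walls. Origin: centre of its underside, on the bench. Its -x side is open and faces roughly to the robot. Near the +x side a bare-metal stop block (60 wide, 12 high above the top) has its front face at x=+45, between two hinge cheeks 24 high. The clip's hinge axis runs along y at x=+55, z=+34 mm.
- clip (a joint): Hinge angle of the stage's steel wire clip, rad: 0 = closed, foot on the bare stage; grows as it swings up and over to the stage's +x side, stop at 2.05. No latch, softly damped: its weight (0.18 kg) shuts it from below about 1.5 and holds it open against the stop from above about 1.65. Resting on the card it reads about 0.19.
- clip_bar (a point): Middle of the clip's crossbar, a round rod 8 mm thick along the stage's y, 64 mm free between the side wires. Can be pinched from above, a finger on each stage-x side; it turns between them. Closed it is at x=-25, y=0, z=+55 of the stage and swings on an 83 mm circle about the hinge axis. Closed, the clip's foot (14 in x, 78 in y) presses the stage top at x=+10 mm.
- tooth_card: Loose grey card, plate 110 (x) x 50 (y) x 8 mm, 80 g; one row of six teeth across its middle, 16 high. Origin: centre of the underside. Finger tab at the rear: centre x=-42, y=0, 24 long in x, 12 thick in y, top 29 above the underside. Front end x=+55 goes under the clip, 5 to 20 from the stop: origin near x=-20, y=0 of the stage, x axes alike. Other cards: 80 wide; 70 long.
Not all that is in view belongs to the job. Leave any orange look-alike of the stage alone.

How it is judged:
By the outcome, as a careful person would: the job done as asked, in the order asked, and still so for the second after the job is handed in, with the robot touching nothing.
It also fails if it takes over 64 s, if anything falls off the work surface, if the arm or the gripper's body presses on something with over 40 N, if the wrist force passes 120 N, or if a joint passes its speed limit or range.

## Working session

There is one attempt and no reset: what is moved stays moved. The work goes in short steps, Python scripts to look and compute and a tool call to move; the robot and the scene stay as the last step left them, time stands still between calls to the robot, and variables do not carry over. Pictures are saved under pics/ and viewed, about 8 in all and at most 12, crops included, and the job is handed in when it is done.

Besides the shell and the picture viewer there is one more tool, called after "Emit:" as name([rows], argument=value, ...), one row to a line, values as JSON. apply_moves: Moves the arm, as the interface text tells. Its arguments: {"type":"object","properties":{"slide":{"type":"array"},"turn":{"type":"array"},"claw":{"type":"array"}},"required":["slide","turn","claw"]}

```bash
mkdir -p pics
python3 - <<'E'
from rig import *
import cv2,numpy as np
o=get_obs();print({k:np.round(o[k],3) for k in('t','eef_pos','ee_rot','force','gripper_width')})
for c in('top','side'):
    im=snapshot(c);cv2.imwrite(f'pics/{c}0.png',im[...,::-1])
    K=get_calibration(c);print(c,np.round(K['pose'],3).tolist(),np.round(K['camera_matrix'],1).tolist(),K['k1'])
    for l in('stage','clip_bar','tooth_card'):
        for d in spot_point(l,c):print(c,l,np.round(d['xyz'],4),round(d['confidence'],2))
E
```

```text
{'t': np.float64(0.0), 'eef_pos': array([ 0.301, -0.604,  0.404]), 'ee_rot': array([ 0.973,  0.229, -0.   , -0.001]), 'force': array([ 0.085, -0.372, -0.76 ]), 'gripper_width': np.float64(0.094)}
top [[0.007, 0.997, -0.08, 0.411], [-1.0, 0.008, 0.009, -0.036], [0.01, 0.08, 0.997, 1.249], [0.0, 0.0, 0.0, 1.0]] [[408.3, 0.0, 246.7], [0.0, 408.3, 199.3], [0.0, 0.0, 1.0]] -0.0556645057239762
top stage [ 0.8342 -0.01    0.0018] 0.97
top stage [ 0.3504 -0.1365  0.0027] 0.91
top stage [ 0.3223  0.2159 -0.0011] 0.83
top stage [0.5371 0.0519 0.    ] 0.57
top stage [ 0.1932 -0.351   0.0021] 0.57
top clip_bar [ 0.321  -0.1374  0.0544] 0.76
top clip_bar [0.295  0.2176 0.052 ] 0.75
top clip_bar [ 0.8026 -0.0056  0.0569] 0.64
top tooth_card [ 0.497  -0.2862  0.0008] 0.91
side [[-0.905, 0.205, -0.374, -0.12], [-0.426, -0.45, 0.785, 1.287], [-0.007, 0.869, 0.494, 0.897], [0.0, 0.0, 0.0, 1.0]] [[490.1, 0.0, 262.7], [0.0, 490.1, 193.1], [0.0, 0.0, 1.0]] -0.15746529027082384
side stage [ 0.3453 -0.134   0.0018] 0.94
side stage [ 0.8331 -0.0085  0.0011] 0.71
side stage [0.5371 0.0553 0.0042] 0.66
side stage [0.3217 0.2139 0.001 ] 0.62
side stage [ 0.1911 -0.3509  0.001 ] 0.62
side clip_bar [ 0.3219 -0.1332  0.0556] 0.63
side clip_bar [ 0.8048 -0.0051  0.0511] 0.56
side clip_bar [ 0.1678 -0.3494  0.0561] 0.53
side clip_bar [0.5105 0.0583 0.0543] 0.46
side tooth_card [ 0.496  -0.2851 -0.0045] 0.55
```

Run:
```python
import cv2
a=cv2.imread('pics/top0.png');cv2.imwrite('pics/v1.png',cv2.resize(a,(800,600),interpolation=cv2.INTER_CUBIC))
b=cv2.imread('pics/side0.png');cv2.imwrite('pics/v2.png',cv2.resize(b,(800,600),interpolation=cv2.INTER_CUBIC))
```

```text
(no output)
```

View pics/v1.png

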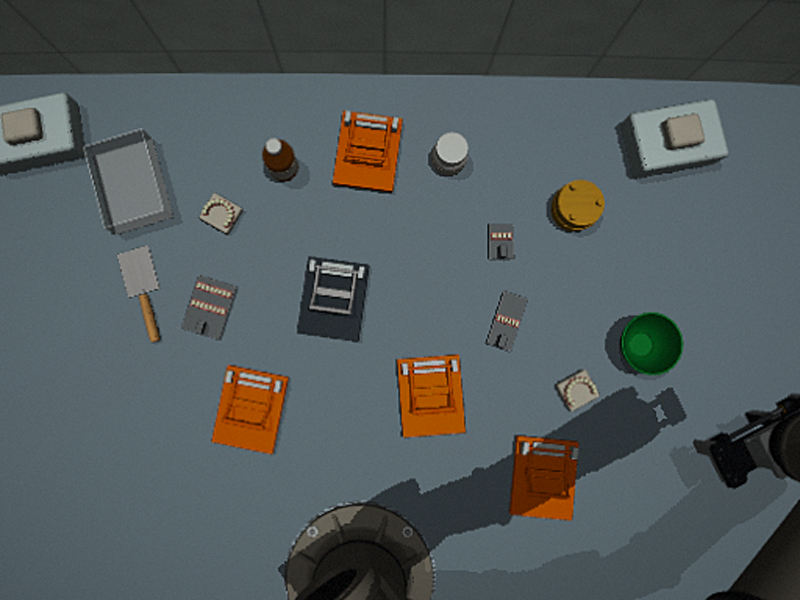

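View pics/v2.png

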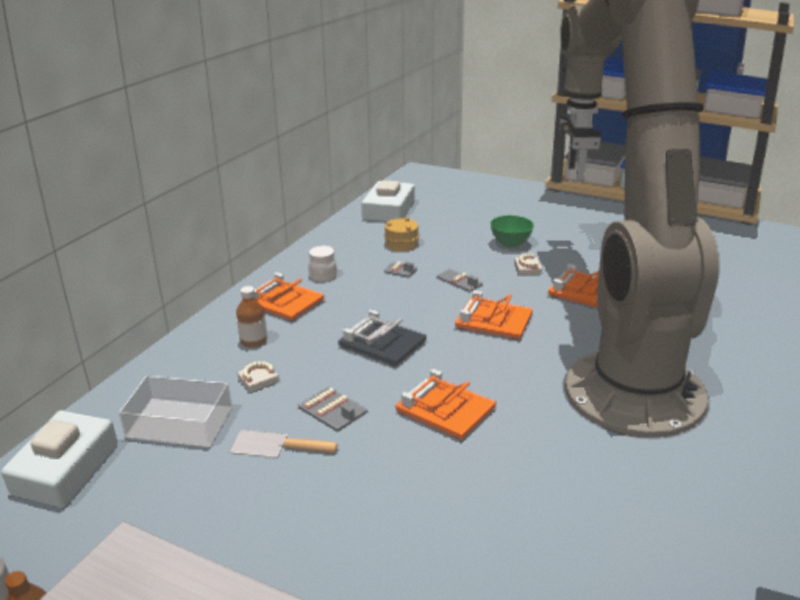

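The top view shows six stage-like things: the dark stage at v1 (333,299) and orange look-alikes at (368,150), (250,408), (431,395) and (545,477). There are three cards. The long narrow one is at (507,321), the wide one at (210,308) and the short one at (500,241). By the description I take the dark stage and the card at (507,321). The side view agrees, with the stage at (382,338) and the card at (460,280).

```bash
cat > h.py <<'E'
from rig import *
import cv2,numpy as np
def unproj(c,px,z):
    K=get_calibration(c);M=K['camera_matrix'];P=K['pose'];k=K['k1']
    px=np.atleast_2d(px).astype(float).reshape(-1,1,2)
    s=cv2.undistortPoints(px,M,np.array([k,0,0,0.])).reshape(-1,2)
    d=np.c_[s[:,0],-s[:,1],-np.ones(len(s))]@P[:3,:3].T
    return P[:3,3]+d*((z-P[2,3])/d[:,2])[:,None]
def proj(c,X):
    K=get_calibration(c);P=K['pose'];X=np.atleast_2d(X).astype(float)
    Y=(X-P[:3,3])@P[:3,:3]*[1,-1,-1]
    return cv2.projectPoints(Y,np.zeros(3),np.zeros(3),K['camera_matrix'],np.array([K['k1'],0,0,0.]))[0].reshape(-1,2)
def rect(c,mask,z):
    cn=max(cv2.findContours(mask.astype(np.uint8),cv2.RETR_EXTERNAL,cv2.CHAIN_APPROX_NONE)[0],key=cv2.contourArea)
    w=unproj(c,cn.reshape(-1,2),z)[:,:2]
    (cx,cy),(a,b),t=cv2.minAreaRect((w*1000).astype(np.float32))
    if a<b:a,b,t=b,a,t+90
    t=(t+90)%180-90
    return np.round([cx,cy,a,b,t],1)
E
python3 - <<'E'
from h import *
for c in('top','side'):
    im=snapshot(c)
    for l,z in(('stage',.02),('tooth_card',.008)):
        for d in cut_out(l,c):
            r=rect(c,d['mask'],z)
            g=im[d['mask']].mean(0)
            print(c,l,round(d['confidence'],2),r,g.round())
    for l in('tooth_card',):
        for d in spot_point(l,c):print(c,l,np.round(d['xyz'],4),round(d['confidence'],2))
    if c=='top':
        cr=im[140:240,180:360];cv2.imwrite('pics/v3.png',cv2.resize(cr,(792,440),interpolation=cv2.INTER_CUBIC)[...,::-1])
E
```

```text
top stage 0.94 [534.3  55.5 149.2 121.6  -7.3] [60. 64. 67.]
top stage 0.9 [829.1  -7.1 153.7 122.9  -7.6] [150.  73.  16.]
top stage 0.84 [ 346.7 -133.5  153.2  123.2    4.9] [159.  83.  17.]
top stage 0.84 [ 193.1 -353.3  155.6  123.5   -5.1] [103.  48.  12.]
top stage 0.61 [546.   56.3  76.1  21.7  87.9] [134. 132. 131.]
top stage 0.6 [319.2 213.1 150.7 121.7 -11.4] [160.  79.  17.]
top tooth_card 0.94 [ 494.3 -283.1  109.8   51.4  -19.7] [89. 89. 88.]
top tooth_card [ 0.4943 -0.2851  0.002 ] 0.89
side stage 0.95 [ 345.5 -132.6  192.3  157.4  -85.8] [204. 125.  78.]
side stage 0.91 [ 8.263e+02 -2.000e-01  2.001e+02  1.309e+02 -1.790e+01] [204. 118.  65.]
side stage 0.86 [320.2 210.3 170.5 157.7 -10.8] [211. 127.  75.]
side stage 0.85 [536.2  56.5 183.9 164.3  -8. ] [106. 108. 110.]
side tooth_card 0.81 [ 488.7 -273.6  112.5   76.1  -18.9] [135. 132. 132.]
side tooth_card 0.65 [541.2  40.1 177.6 165.9  -8.8] [103. 105. 107.]
side tooth_card [ 0.4972 -0.2859 -0.003 ] 0.51
```

View pics/v3.png

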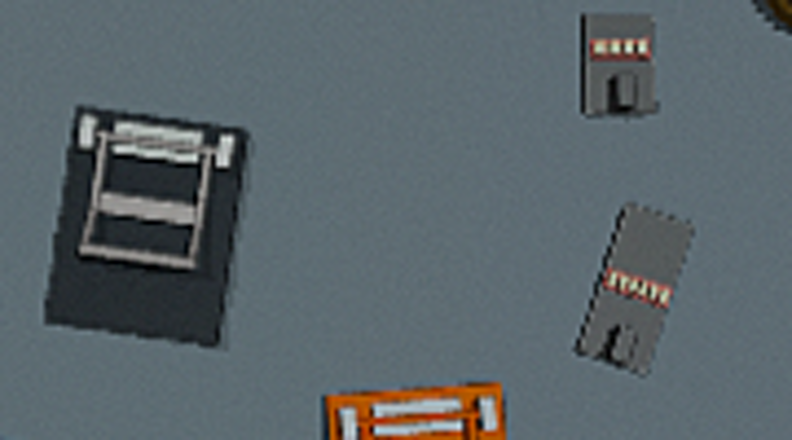

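Crop v3 shows the dark stage on the left, with its cheeks and stop block at the top and the clip bar at about (140,257). The one-row long card is at (635,290), with its tab at (620,345) pointing towards the robot. The short card is at (620,65). The choice stands: stage (0.536, 0.054) at yaw -7.5° and card (0.496, -0.285) at yaw -19.5°. I'm moving above the bar now.

Emit:
apply_moves([
  [0.027,-0.028,0],
  [0.027,-0.028,0],
  [0.027,-0.028,0],
  [0.027,-0.028,0],
  [0.027,-0.028,0],
  [0.027,-0.028,0],
  [0.027,-0.028,0],
  [0.027,-0.028,0],
  [0.027,-0.028,0],
  [0.027,-0.028,0],
  [0.027,-0.028,0],
  [0.027,-0.028,0],
  [0.027,-0.028,0],
  [0.027,-0.028,0],
  [0.027,-0.028,0],
  [0.027,-0.028,0],
  [0.027,-0.028,0],
  [0.024,-0.022,0],
], turn=[0,0,0,0,0,0,0,0,0,0,0,0,0,0,0,0,0,0], claw=[-1,-1,-1,-1,-1,-1,-1,-1,-1,-1,-1,-1,-1,-1,-1,-1,-1,-1])

```text
t: 2.6
eef_pos: [0.5114, 0.0594, 0.405]
ee_rot: [0.973, 0.23, 0.0, -0.0]
force: [-0.0, -0.7, 0.3]
gripper_width: 0.0937
```

Emit:
apply_moves([
  [0,0,0],
  [0,0,0],
  [0,0,0],
  [0,0,0],
  [0,0,0],
  [0,0,0],
  [0,0,0],
  [0,0,0],
  [0,0,0],
], turn=[-7,-7,-7,-7,-7,-7,-7,-7,0], claw=[-1,-1,-1,-1,0.1,0.1,0.1,0.1,0.1])

```text
t: 3.5
eef_pos: [0.5112, 0.0572, 0.4048]
ee_rot: [0.751, 0.66, 0.0, 0.0]
force: [-0.4, -1.0, -0.4]
gripper_width: 0.0576
```

```bash
cat >> h.py <<'E'
from scipy.spatial.transform import Rotation as R
def pose():
    o=get_obs();r=R.from_quat(o['ee_rot']).as_matrix()
    return o,np.array(o['eef_pos']),r
def go(x,y,z,yaw):  # grasp-point target; yaw = wanted world angle of tool x (deg)
    o,p,r=pose();g=p+.18*r[:,2]
    a=np.degrees(np.arctan2(r[1,0],r[0,0]))
    print('t',round(float(o['t']),2),'grasp',g.round(4),'toolx',a.round(2),'w',round(float(o['gripper_width']),4),'F',np.round(o['force'],1),'zt',r[:,2].round(3))
    print('slide',(r.T@(np.array([x,y,z])-g)).round(4),'turn',round((a-yaw+180)%360-180,2))
def stage(xs,ys=0,o=(.536,.054),yaw=-7.5):
    c,s=np.cos(np.radians(yaw)),np.sin(np.radians(yaw));return o[0]+c*xs-s*ys,o[1]+s*xs+c*ys
E
python3 - <<'E'
from h import *
x,y=stage(-.025);go(x,y,.055,82.5)
im=snapshot('wrist');cv2.imwrite('pics/v4.png',im[...,::-1])
for l in('stage','clip_bar','tooth_card'):
    for d in spot_point(l,'wrist'):print(l,np.round(d['xyz'],4),round(d['confidence'],2))
for d in cut_out('stage','wrist'):print(rect('wrist',d['mask'],.02))
print(proj('wrist',[[x,y,.055]]))
E
```

```text
t 3.5 grasp [0.5112 0.0572 0.2248] toolx 82.64 w 0.0576 F [-0.4 -1.  -0.4] zt [ 0.  0. -1.]
slide [ 1.000e-04 -1.000e-04  1.698e-01] turn 0.14
stage [ 0.3199  0.2132 -0.0023] 0.91
stage [ 0.536   0.0541 -0.0023] 0.79
clip_bar [0.5102 0.0553 0.0566] 0.93
clip_bar [0.296  0.2177 0.0527] 0.59
[535.6  56.3 149.7 120.1  -7.9]
[782.6  -3.  120.7  74.3  83.5]
[ 395.4 -153.6   72.1   59.1   -7.9]
[325.2 209.8 152.4 114.  -11.7]
[[254.94752218 177.79753523]]
```

View pics/v4.png

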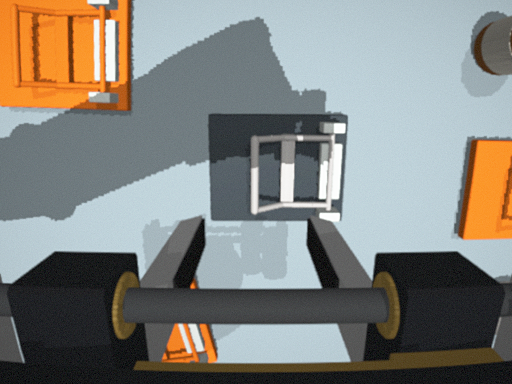

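The wrist view shows the bar at (254,175), where the projection predicted it, and the stage square to the image. I'm going down and pinching the bar.

Emit:
apply_moves([
  [0,0,0.02],
  [0,0,0.03],
  [0,0,0.03],
  [0,0,0.03],
  [0,0,0.02],
  [0,0,0.02],
  [0,0,0.012],
  [0,0,0.008],
  [0,0,0],
  [0,0,0],
  [0,0,0],
  [0,0,0],
  [0,0,0],
  [0,0,0],
], turn=[0,0,0,0,0,0,0,0,0,0,0,0,0,0], claw=[0.1,0.1,0.1,0.1,0.1,0.1,0.1,0.1,1,1,1,1,1,1])

```text
t: 5.15
eef_pos: [0.5104, 0.0575, 0.235]
ee_rot: [0.752, 0.659, -0.001, -0.0]
force: [-9.2, 1.1, 11.6]
gripper_width: 0.0071
```

Run:
```python
from h import *
x,y=stage(-.025);go(x,y,.055,82.5)
def bar(a):
    t=np.pi-np.arctan2(21,80)-a;return np.array([55+82.7*np.cos(t),34+82.7*np.sin(t)])
A=np.r_[0:2.0001:2/24j] if 0 else np.linspace(0,2.0,25)
B=np.array([bar(a) for a in A]);D=np.diff(B,axis=0)
print([[0,round(d[0]/1000,4),round(-d[1]/1000,4)] for d in D])
print(B[-1])
```

```text
t 5.15 grasp [0.5101 0.0574 0.055 ] toolx 82.52 w 0.0071 F [-9.2  1.1 11.6] zt [-0.002 -0.    -1.   ]
slide [0.     0.0011 0.    ] turn 0.02
[[0, np.float64(0.002), np.float64(-0.0066)], [0, np.float64(0.0026), np.float64(-0.0064)], [0, np.float64(0.0031), np.float64(-0.0062)], [0, np.float64(0.0036), np.float64(-0.0059)], [0, np.float64(0.0041), np.float64(-0.0056)], [0, np.float64(0.0045), np.float64(-0.0052)], [0, np.float64(0.0049), np.float64(-0.0048)], [0, np.float64(0.0053), np.float64(-0.0044)], [0, np.float64(0.0057), np.float64(-0.0039)], [0, np.float64(0.006), np.float64(-0.0034)], [0, np.float64(0.0062), np.float64(-0.0029)], [0, np.float64(0.0065), np.float64(-0.0024)], [0, np.float64(0.0066), np.float64(-0.0019)], [0, np.float64(0.0068), np.float64(-0.0013)], [0, np.float64(0.0069), np.float64(-0.0007)], [0, np.float64(0.0069), np.float64(-0.0002)], [0, np.float64(0.0069), np.float64(0.0004)], [0, np.float64(0.0068), np.float64(0.001)], [0, np.float64(0.0067), np.float64(0.0016)], [0, np.float64(0.0066), np.float64(0.0021)], [0, np.float64(0.0064), np.float64(0.0026)], [0, np.float64(0.0061), np.float64(0.0032)], [0, np.float64(0.0058), np.float64(0.0037)], [0, np.float64(0.0055), np.float64(0.0041)]]
[107.38044506  97.99671066]
```

Emit:
apply_moves([
  [0,0.001,-0.0066],
  [0,0.0026,-0.0064],
  [0,0.0031,-0.0062],
  [0,0.0036,-0.0059],
  [0,0.0041,-0.0056],
  [0,0.0045,-0.0052],
  [0,0.0049,-0.0048],
  [0,0.0053,-0.0044],
  [0,0.0057,-0.0039],
  [0,0.006,-0.0034],
  [0,0.0062,-0.0029],
  [0,0.0065,-0.0024],
], turn=[0,0,0,0,0,0,0,0,0,0,0,0], claw=[1,1,1,1,1,1,1,1,1,1,1,1])

```text
t: 6.35
eef_pos: [0.5645, 0.0502, 0.2935]
ee_rot: [0.752, 0.659, -0.0, 0.0]
force: [-2.9, 0.4, 0.4]
gripper_width: 0.0064
```

Emit:
apply_moves([
  [0,0.0066,-0.0019],
  [0,0.0068,-0.0013],
  [0,0.0069,-0.0007],
  [0,0.0069,-0.0002],
  [0,0.0069,0.0004],
  [0,0.0068,0.001],
  [0,0.0067,0.0016],
  [0,0.0066,0.0021],
  [0,0.0064,0.0026],
  [0,0.0061,0.0032],
  [0,0.0058,0.0037],
  [0,0.0055,0.0041],
  [0,0,0],
  [0,0,0],
], turn=[0,0,0,0,0,0,0,0,0,0,0,0,0,0], claw=[1,1,1,1,1,1,1,1,1,1,1,1,1,1])

```text
t: 7.75
eef_pos: [0.6416, 0.0401, 0.2776]
ee_rot: [0.752, 0.659, -0.0, -0.0]
force: [-1.2, -4.6, -0.5]
gripper_width: 0.0069
```

Run:
```python
from h import *
x,y=stage(.107);go(x,y,.098,82.5)
im=snapshot('side');p=proj('side',[[x,y,.098]])[0].astype(int);print(p)
cv2.imwrite('pics/v5.png',cv2.resize(im[p[1]-60:p[1]+60,p[0]-80:p[0]+80],(800,600),interpolation=cv2.INTER_CUBIC)[...,::-1])
for d in spot_point('clip_bar','side'):print(np.round(d['xyz'],4),round(d['confidence'],2))
```

```text
t 7.75 grasp [0.6416 0.04   0.0976] toolx 82.51 w 0.0069 F [-1.2 -4.6 -0.5] zt [-0. -0. -1.]
slide [ 0.      0.0005 -0.0004] turn 0.01
[217 186]
[0.2962 0.2208 0.0542] 0.7
[0.6418 0.0419 0.0975] 0.67
[ 0.3232 -0.1344  0.0532] 0.62
[ 0.8034 -0.007   0.0532] 0.49
[ 0.1646 -0.3462  0.0552] 0.44
```

View pics/v5.png

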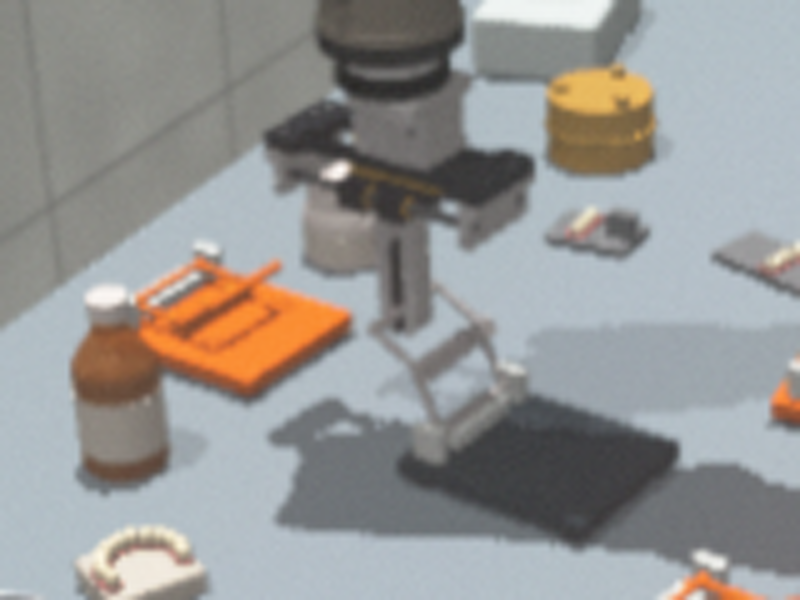

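The clip stands open with the bar between the fingers at (405,320), and clip_bar is measured at the expected place. I'm releasing with a partial opening and going up.

Emit:
apply_moves([
  [0,0,0],
  [0,0,0],
  [0,0,0],
  [0,0,0],
  [0,0,-0.01],
  [0,0,-0.03],
  [0,0,-0.04],
  [0,0,-0.04],
  [0,0,-0.02],
], turn=[0,0,0,0,0,0,0,0,0], claw=[0.15,0.15,0.15,0.15,0.15,0.15,0.15,0.15,0.15])

```text
t: 8.75
eef_pos: [0.6418, 0.0405, 0.4224]
ee_rot: [0.752, 0.66, 0.002, 0.001]
force: [0.1, -0.3, 0.5]
gripper_width: 0.0401
```

Run:
```python
from h import *
print(np.round(get_obs()['q'],2))
go(.4564,-.271,.18,-19.5)
im=snapshot('side')
for d in spot_point('clip_bar','side'):print(np.round(d['xyz'],4),round(d['confidence'],2))
```

```text
[ 0.19  0.4  -0.47  1.64  0.19  1.15 -0.45]
t 8.75 grasp [0.6426 0.0407 0.2424] toolx 82.52 w 0.0401 F [ 0.1 -0.3  0.5] zt [ 0.004  0.001 -1.   ]
slide [-0.3333 -0.1444  0.0614] turn 102.02
[ 0.1665 -0.3494  0.0534] 0.68
[ 0.3213 -0.1393  0.0527] 0.61
[0.2978 0.218  0.0544] 0.6
[0.6462 0.039  0.0942] 0.5
[ 0.805  -0.0081  0.0525] 0.45
```

Emit:
apply_moves([
  [-0.0278,-0.012,0],
  [-0.0278,-0.012,0],
  [-0.0278,-0.012,0],
  [-0.0278,-0.012,0],
  [-0.0278,-0.012,0],
  [-0.0278,-0.012,0],
  [-0.0278,-0.012,0],
  [-0.0278,-0.012,0],
  [-0.0278,-0.012,0],
  [-0.0278,-0.012,0],
  [-0.0278,-0.012,0],
  [-0.0278,-0.012,0],
], turn=[0,0,0,0,0,0,0,0,0,0,0,0], claw=[-0.3,-0.3,-0.3,-0.3,-0.3,-0.3,-0.3,-0.3,-0.3,-0.3,-0.3,-0.3])

```text
t: 10.05
eef_pos: [0.4544, -0.2727, 0.4176]
ee_rot: [0.752, 0.659, -0.0, -0.0]
force: [0.2, -0.0, 0.8]
gripper_width: 0.0612
```

Emit:
apply_moves([
  [0,0,0],
  [0,0,0],
  [0,0,0],
  [0,0,0],
  [0,0,0],
  [0,0,0],
  [0,0,0],
  [0,0,0],
  [0,0,0],
  [0,0,0],
  [0,0,0],
  [0,0,0],
  [0,0,0],
  [0,0,0.03],
  [0,0,0.03],
  [0,0,0],
], turn=[7.85,7.85,7.85,7.85,7.85,7.85,7.85,7.85,7.85,7.85,7.85,7.85,7.85,0,0,0], claw=[-0.3,-0.3,-0.3,-0.3,-0.3,-0.3,-0.3,-0.3,-0.3,-0.3,-0.3,-0.3,-0.3,-0.3,-0.3,-0.3])

```text
t: 11.65
eef_pos: [0.4543, -0.2712, 0.3546]
ee_rot: [0.986, -0.169, -0.003, -0.001]
force: [0.1, -0.4, -0.2]
gripper_width: 0.0609
```

Run:
```python
from h import *
print(np.round(get_obs()['q'],2))
go(.4564,-.271,.029,-19.5)
im=snapshot('wrist').copy()
for d in spot_point('tooth_card','wrist'):print(np.round(d['xyz'],4),round(d['confidence'],2))
for d in cut_out('tooth_card','wrist'):print(rect('wrist',d['mask'],.008))
c,s=np.cos(np.radians(-19.5)),np.sin(np.radians(-19.5))
for u,v,z in((55,25,8),(55,-25,8),(-55,25,8),(-55,-25,8),(-54,6,29),(-54,-6,29),(-30,6,29),(-30,-6,29)):
    p=proj('wrist',[[.496+(c*u-s*v)/1000,-.285+(s*u+c*v)/1000,z/1000]])[0]
    cv2.circle(im,tuple(int(round(a)) for a in p),2,(255,0,0),-1)
cv2.imwrite('pics/v6.png',cv2.resize(im,(800,600))[...,::-1])
```

```text
[ 0.52  0.25 -0.12  1.97  0.04  0.92 -1.53]
t 11.65 grasp [ 0.4533 -0.2707  0.1746] toolx -19.52 w 0.0609 F [ 0.1 -0.4 -0.2] zt [-0.005  0.003 -1.   ]
slide [ 0.0038 -0.0006  0.1456] turn -0.02
[ 497.1 -284.4  113.8   50.3  -18.8]
```

View pics/v6.png

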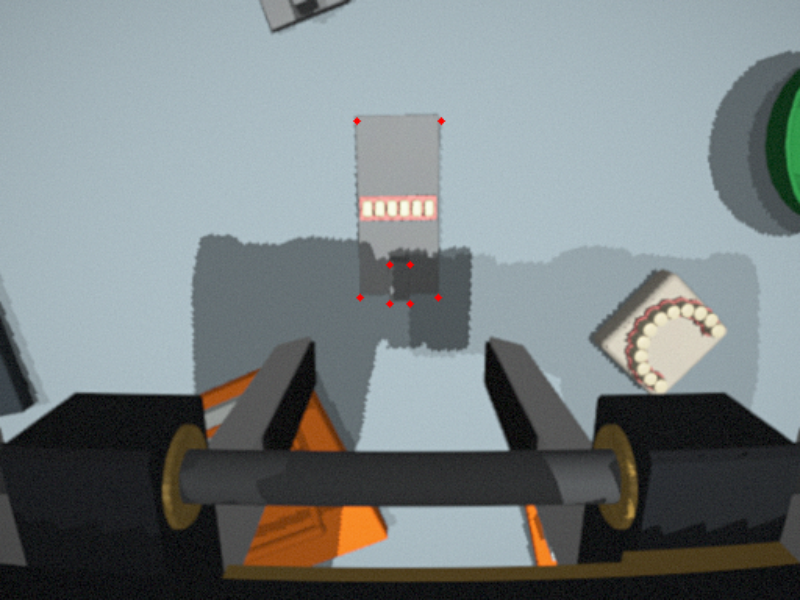

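The view matches the chosen card: long, narrow, one row at (398,208) and its tab at (400,280). The card lies about 2 mm further ahead than my model, so I'm correcting for that while going down.

Emit:
apply_moves([
  [0.003,0,0.02],
  [0.003,0,0.03],
  [0,0,0.03],
  [0,0,0.03],
  [0,0,0.02],
  [0,0,0.01],
  [0,0,0.0045],
  [0,0,0],
  [0,0,0],
  [0,0,0],
], turn=[0,0,0,0,0,0,0,0,0,0], claw=[-0.3,-0.3,-0.3,-0.3,-0.3,-0.3,-0.3,-0.3,-0.3,-0.3])

```text
t: 12.8
eef_pos: [0.4613, -0.274, 0.2143]
ee_rot: [0.985, -0.17, 0.001, 0.0]
force: [-0.1, 0.6, -0.1]
gripper_width: 0.0606
```

Emit:
apply_moves([
  [0,0,0],
  [0,0,0],
  [0,0,0],
  [0,0,0],
  [0,0,0],
  [0,0,0],
  [0,0,0],
  [0,0,0],
], turn=[0,0,0,0,0,0,0,0], claw=[1,1,1,1,1,1,1,1])

```text
t: 13.6
eef_pos: [0.461, -0.2738, 0.2133]
ee_rot: [0.986, -0.17, 0.0, -0.0]
force: [0.6, 0.3, -0.2]
gripper_width: 0.0116
```

```bash
python3 -c "
from h import *
go(.4583,-.2717,.030,-19.5)"
```

```text
t 13.6 grasp [ 0.461  -0.2738  0.0333] toolx -19.54 w 0.0116 F [ 0.6  0.3 -0.2] zt [ 0.  0. -1.]
slide [-0.0033 -0.0011  0.0033] turn -0.04
```

Emit:
apply_moves([
  [0,0,-0.005],
  [0,0,-0.01],
  [0,0,-0.02],
  [0,0,-0.03],
  [0,0,-0.03],
  [0,0,-0.025],
  [0,0,0],
  [0,0,0],
], turn=[0,0,0,0,0,0,0,0], claw=[1,1,1,1,1,1,1,1])

```text
t: 14.4
eef_pos: [0.4609, -0.2739, 0.3341]
ee_rot: [0.985, -0.17, 0.001, 0.0]
force: [0.4, -0.2, -1.2]
gripper_width: 0.0117
```

Run:
```python
from h import *
x,y=stage(-.062);print(x,y)
go(x,y,.15,-7.5)
o,p,r=pose();g=p+.18*r[:,2];print(np.round(o['q'],2))
im=snapshot('wrist').copy()
for d in spot_point('tooth_card','wrist'):print('spot rel grasp, tool axes',(r.T@(d['xyz']-g)).round(4),round(d['confidence'],2))
def q(u,v,w):
    return proj('wrist',[g+r@(np.array([u,v,w])/1000)])[0]
# card nominal: origin at tool x +42, y 0, underside at z=+33.3
for dx,col in((0,(255,0,0)),(3,(0,0,255))):
  for u,v,z in((97,25,25.3),(97,-25,25.3),(-13,25,25.3),(-13,-25,25.3),(12,6,4.3),(12,-6,4.3)):
    cv2.circle(im,tuple(int(round(a)) for a in q(u-dx,v,z)),2,col,-1)
cv2.imwrite('pics/v7.png',cv2.resize(im,(800,600))[...,::-1])
```

```text
0.4745304185948238 0.0620926239176432
t 14.4 grasp [ 0.4611 -0.274   0.1541] toolx -19.54 w 0.0117 F [ 0.4 -0.2 -1.2] zt [ 0.001 -0.001 -1.   ]
slide [-0.0998 -0.3212  0.0039] turn -12.04
[ 0.52  0.28 -0.12  1.98  0.05  0.88 -1.54]
spot rel grasp, tool axes [0.0351 0.0016 0.0337] 0.67
```

View pics/v7.png

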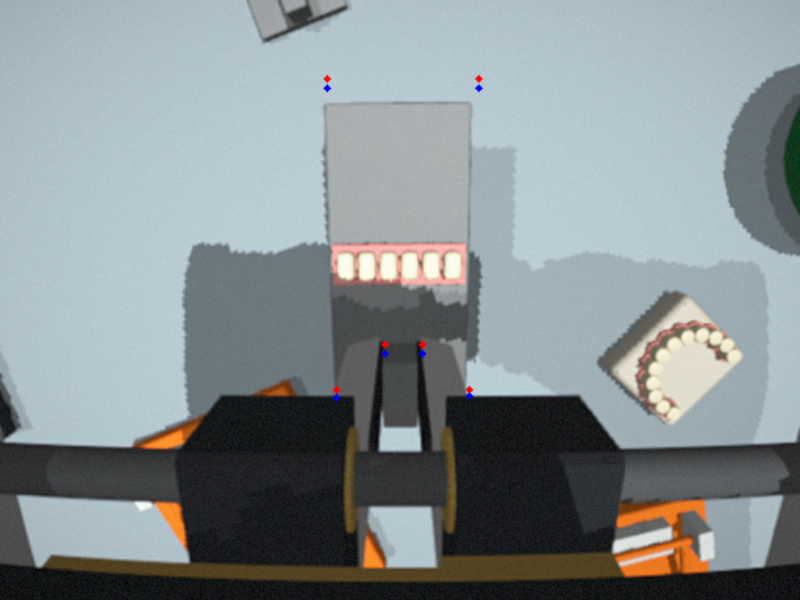

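The card is firmly held, its tab gripped about 6 mm ahead of the tab centre, so its origin is about 36 mm ahead of the grasp. It is turned about 0.6° to the tool, with the front edge at rows 102-104 and midline x going from 397 to 400. I'm carrying it over the stage.

Emit:
apply_moves([
  [-0.0047,-0.0161,0],
  [-0.0078,-0.0269,0],
  [-0.0078,-0.0269,0],
  [-0.0078,-0.0269,0],
  [-0.0078,-0.0269,0],
  [-0.0078,-0.0269,0],
  [-0.0078,-0.0269,0],
  [-0.0078,-0.0269,0],
  [-0.0078,-0.0269,0],
  [-0.0078,-0.0269,0],
  [-0.0078,-0.0269,0],
  [-0.0078,-0.0269,0],
  [-0.0055,-0.019,0],
  [-0.0055,-0.0186,0],
  [0,0,0],
  [0,0,0],
  [0,0,0],
], turn=[0,0,0,0,0,0,0,0,0,0,0,0,0,0,-5.6,-5.7,0], claw=[1,1,1,1,1,1,1,1,1,1,1,1,1,1,1,1,1])

```text
t: 16.2
eef_pos: [0.482, 0.0896, 0.3323]
ee_rot: [0.997, -0.071, -0.001, 0.0]
force: [0.7, -0.1, -1.4]
gripper_width: 0.0116
```

Run:
```python
from h import *
go(.4805,.0615,.09,-8.2)
im=snapshot('wrist').copy()
for d in cut_out('stage','wrist'):print('stage',rect('wrist',d['mask'],.02))
for d in spot_point('stage','wrist'):print(np.round(d['xyz'],4),round(d['confidence'],2))
for u,v in((75,60),(75,-60),(-75,60),(-75,-60)):
    p=proj('wrist',[[*stage(u/1000,v/1000,(.536,.0545),-7.6),.02]])[0]
    cv2.circle(im,tuple(int(round(a)) for a in p),2,(255,0,0),-1)
cv2.imwrite('pics/v8.png',cv2.resize(im,(800,600))[...,::-1])
```

```text
t 16.2 grasp [0.4817 0.0896 0.1523] toolx -8.11 w 0.0116 F [ 0.7 -0.1 -1.4] zt [-0.002 -0.    -1.   ]
slide [0.0029 0.0279 0.0623] turn 0.09
stage [ 384.2 -108.    89.2   87.3  -86.2]
stage [340.3 264.5  46.7  17.   -5.5]
stage [546.8  53.9 170.8 119.4  -7.7]
[ 0.3452 -0.1328  0.0019] 0.86
```

View pics/v8.png

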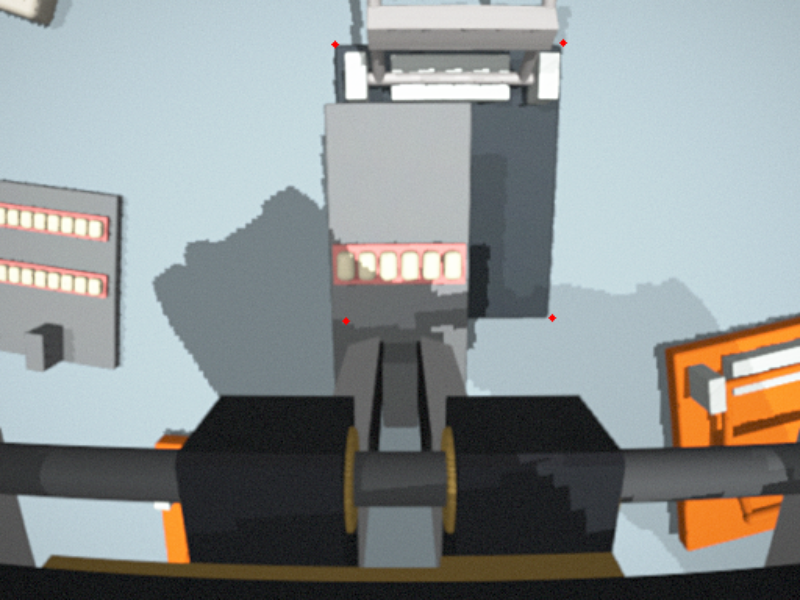

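The clip stays open. The row sum overshot in y, but the stage corner model fits within about 3 px, the same bias that shows on the card. I'm correcting by 28 mm and partly lowering.

Emit:
apply_moves([
  [0.001,0.009,0],
  [0.001,0.01,0],
  [0.001,0.009,0.01],
  [0,0,0.02],
  [0,0,0.02],
  [0,0,0.015],
  [0,0,0.01],
  [0,0,0],
  [0,0,0],
], turn=[0,0,0,0,0,0,0,0,0], claw=[1,1,1,1,1,1,1,1,1])

```text
t: 17.25
eef_pos: [0.4813, 0.0612, 0.2584]
ee_rot: [0.997, -0.072, -0.0, -0.0]
force: [0.6, 0.4, -1.3]
gripper_width: 0.0115
```

Run:
```python
from h import *
go(.4805,.0615,.0533,-8.2)
im=snapshot('wrist').copy()
for u,v in((75,60),(75,-60),(-75,60),(-75,-60)):
    p=proj('wrist',[[*stage(u/1000,v/1000,(.536,.0545),-7.6),.02]])[0]
    cv2.circle(im,tuple(int(round(a)) for a in p),2,(255,0,0),-1)
cv2.imwrite('pics/v9.png',cv2.resize(im,(800,600))[...,::-1])
```

```text
t 17.25 grasp [0.4813 0.0612 0.0784] toolx -8.26 w 0.0115 F [ 0.6  0.4 -1.3] zt [-0.  0. -1.]
slide [-0.0009 -0.0002  0.0251] turn -0.06
```

View pics/v9.png

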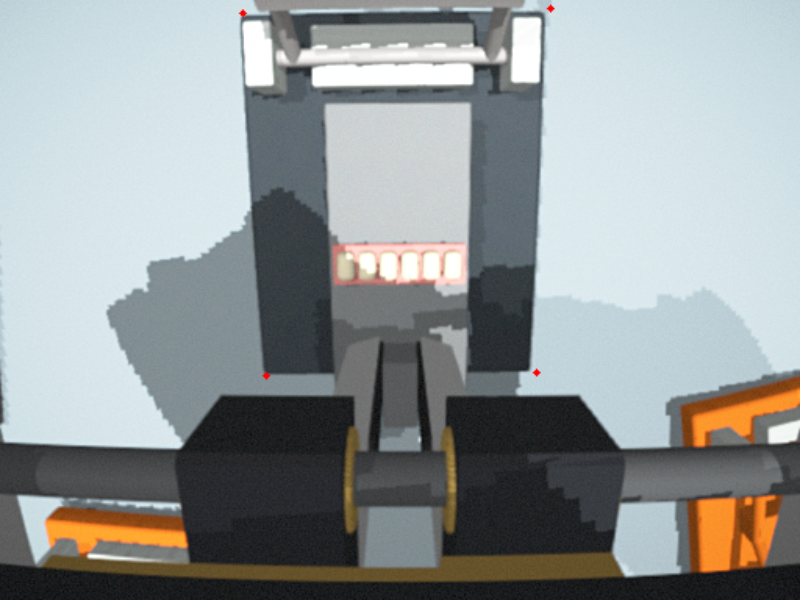

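Card and stage midlines are parallel. The card is about 1 mm to the right (397.5 against 394 px at row 103), so I shift -1 mm in tool y and lower.

Emit:
apply_moves([
  [-0.001,-0.001,0],
  [0,0,0.008],
  [0,0,0.007],
  [0,0,0.004],
  [0,0,0.003],
  [0,0,0.002],
  [0,0,0.001],
  [0,0,0],
], turn=[0,0,0,0,0,0,0,0], claw=[1,1,1,1,1,1,1,1])

```text
t: 18.1
eef_pos: [0.4804, 0.0626, 0.2334]
ee_rot: [0.997, -0.072, 0.0, -0.0]
force: [0.3, 0.1, -0.2]
gripper_width: 0.0116
```

```bash
python3 -c "
from h import *
go(.4805,.0615,.0533,-8.2)"
```

```text
t 18.1 grasp [0.4804 0.0626 0.0534] toolx -8.24 w 0.0116 F [ 0.3  0.1 -0.2] zt [ 0.  0. -1.]
slide [0.0002 0.001  0.0001] turn -0.04
```

Emit:
apply_moves([
  [0,0,0.0005],
  [0,0,0],
  [0,0,0],
  [0,0,0],
  [0,0,0],
  [0,0,-0.01],
  [0,0,-0.03],
  [0,0,-0.04],
  [0,0,-0.04],
  [0,0,-0.02],
  [0,0,0],
], turn=[0,0,0,0,0,0,0,0,0,0,0], claw=[1,0.15,0.15,0.15,0.15,0.15,0.15,0.15,0.15,0.15,0.15])

```text
t: 19.2
eef_pos: [0.4809, 0.0628, 0.3765]
ee_rot: [0.997, -0.072, 0.003, -0.001]
force: [-0.4, -0.6, -0.7]
gripper_width: 0.0397
```

Run:
```python
from h import *
x,y=stage(.1107,0,(.536,.0545),-7.6);print(x,y)
go(x,y,.19,82.4)
im=snapshot('wrist').copy()
for d in cut_out('tooth_card','wrist'):print(rect('wrist',d['mask'],.028),round(d['confidence'],2))
for d in spot_point('tooth_card','wrist'):print(np.round(d['xyz'],4),round(d['confidence'],2))
print('want',stage(-.02,0,(.536,.0545),-7.6))
im=im[0:280]
cv2.imwrite('pics/v10.png',cv2.resize(im,(800,438))[...,::-1])
```

```text
0.6457275603058457 0.03985921759853654
t 19.2 grasp [0.4819 0.0629 0.1965] toolx -8.25 w 0.0397 F [-0.4 -0.6 -0.7] zt [ 0.005  0.001 -1.   ]
slide [ 0.1654 -0.0007  0.0073] turn -90.65
[512.5  57.8 114.   51.4  -7.4] 0.65
[0.5163 0.0547 0.0217] 0.83
want (np.float64(0.5161756891949691), np.float64(0.05714512780514245))
```

View pics/v10.png

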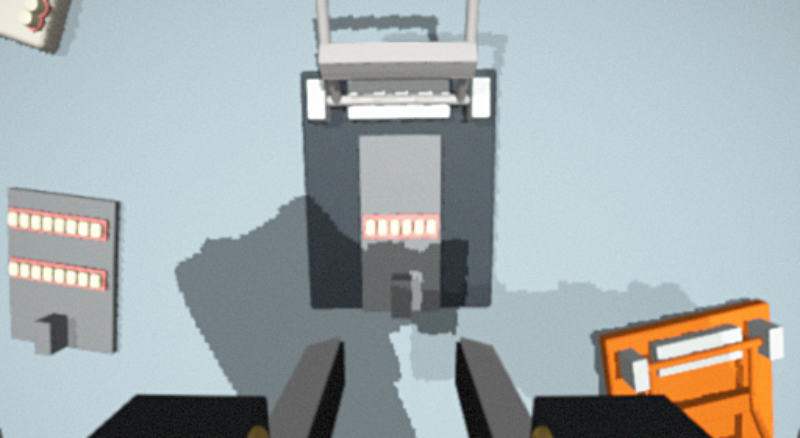

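The card lies centred and straight. Its edges are at 359 and 441 px, midline 400 against about 399 for the stage, and the front is about 10 mm from the stop block. Next I turn and go to the bar of the open clip.

Emit:
apply_moves([
  [0,0,0],
  [0,0,0],
  [0,0,0],
  [0,0,0],
  [0,0,0],
  [0,0,0],
  [0,0,0],
  [0,0,0],
  [0,0,0],
  [0,0,0],
  [0,0,0],
  [0,0,0],
  [0,0,0],
], turn=[-7.6,-7.55,-7.55,-7.55,-7.55,-7.55,-7.55,-7.55,-7.55,-7.55,-7.55,-7.55,0], claw=[0.15,0.15,0.15,0.15,0.15,0.15,0.15,0.15,0.15,0.15,0.15,0.15,0.15])

```text
t: 20.65
eef_pos: [0.4801, 0.0624, 0.3717]
ee_rot: [0.751, 0.66, -0.001, -0.001]
force: [0.6, -0.3, 0.0]
gripper_width: 0.0398
```

Emit:
apply_moves([
  [0,0.015,0],
  [0,0.025,0],
  [0,0.025,0],
  [0,0.025,0],
  [0,0.025,0],
  [0,0.025,0],
  [0,0.015,0],
  [0,0.01,0],
  [0,0,0],
  [0,0,0],
], turn=[0,0,0,0,0,0,0,0,0,0], claw=[0.15,0.15,0.15,0.15,0.15,0.15,0.15,0.15,0.15,0.15])

```text
t: 21.65
eef_pos: [0.6436, 0.0409, 0.3723]
ee_rot: [0.753, 0.658, -0.0, -0.0]
force: [-0.1, -1.3, -0.3]
gripper_width: 0.0403
```

Run:
```python
from h import *
x,y=stage(.1107,0,(.536,.0545),-7.6)
go(x,y,.0955,82.4)
for c in('top','side'):
    snapshot(c)
    for d in spot_point('clip_bar',c):
        if abs(d['xyz'][0]-.645)<.05:print(c,np.round(d['xyz'],4),round(d['confidence'],2))
```

```text
t 21.65 grasp [0.6435 0.0409 0.1923] toolx 82.36 w 0.0403 F [-0.1 -1.3 -0.3] zt [-0.001  0.    -1.   ]
slide [-0.0008  0.0025  0.0968] turn -0.04
side [0.6441 0.04   0.0978] 0.66
```

Emit:
apply_moves([
  [0,0.0015,0.015],
  [0,0,0.025],
  [0,0,0.025],
  [0,0,0.016],
  [0,0,0.01],
  [0,0,0.006],
  [0,0,0],
  [0,0,0],
  [0,0,0],
  [0,0,0],
  [0,0,0],
  [0,0,0],
], turn=[0,0,0,0,0,0,0,0,0,0,0,0], claw=[0.15,0.15,0.15,0.15,0.15,0.15,1,1,1,1,1,1])

```text
t: 23.05
eef_pos: [0.6449, 0.0408, 0.2763]
ee_rot: [0.752, 0.659, -0.0, -0.0]
force: [-7.7, 0.8, 9.0]
gripper_width: 0.0069
```

Run:
```python
from h import *
x,y=stage(.1107,0,(.536,.0545),-7.6)
go(x,y,.0955,82.4)
def bar(a):
    t=np.pi-np.arctan2(21,80)-a;return np.array([55+82.7*np.cos(t),34+82.7*np.sin(t)])
B=np.array([bar(a) for a in np.linspace(2.05,.19,25)]);D=np.diff(B,axis=0)/1000
print([[0,float(round(d[0],4)),float(round(-d[1],4))] for d in D],B[-1])
```

```text
t 23.05 grasp [0.6447 0.0407 0.0963] toolx 82.42 w 0.0069 F [-7.7  0.8  9. ] zt [-0.001 -0.    -1.   ]
slide [-0.0007  0.0011  0.0008] turn 0.02
[[0, -0.0049, -0.0041], [0, -0.0052, -0.0037], [0, -0.0055, -0.0033], [0, -0.0057, -0.0029], [0, -0.0059, -0.0024], [0, -0.0061, -0.002], [0, -0.0062, -0.0015], [0, -0.0063, -0.001], [0, -0.0064, -0.0005], [0, -0.0064, 0.0], [0, -0.0064, 0.0005], [0, -0.0063, 0.001], [0, -0.0062, 0.0015], [0, -0.0061, 0.002], [0, -0.0059, 0.0024], [0, -0.0057, 0.0029], [0, -0.0055, 0.0033], [0, -0.0052, 0.0037], [0, -0.0049, 0.0041], [0, -0.0046, 0.0045], [0, -0.0042, 0.0048], [0, -0.0038, 0.0051], [0, -0.0034, 0.0054], [0, -0.003, 0.0057]] [-19.58497851  69.72633456]
```

Emit:
apply_moves([
  [0,-0.0049,-0.0041],
  [0,-0.0052,-0.0037],
  [0,-0.0055,-0.0033],
  [0,-0.0057,-0.0029],
  [0,-0.0059,-0.0024],
  [0,-0.0061,-0.002],
  [0,-0.0062,-0.0015],
  [0,-0.0063,-0.001],
  [0,-0.0064,-0.0005],
  [0,-0.0064,0],
  [0,-0.0064,0.0005],
  [0,-0.0063,0.001],
], turn=[0,0,0,0,0,0,0,0,0,0,0,0], claw=[1,1,1,1,1,1,1,1,1,1,1,1])

```text
t: 24.25
eef_pos: [0.5741, 0.0502, 0.2955]
ee_rot: [0.752, 0.659, -0.0, -0.0]
force: [1.5, 2.7, 4.2]
gripper_width: 0.007
```

Emit:
apply_moves([
  [0,-0.0062,0.0015],
  [0,-0.0061,0.002],
  [0,-0.0059,0.0024],
  [0,-0.0057,0.0029],
  [0,-0.0055,0.0033],
  [0,-0.0052,0.0037],
  [0,-0.0049,0.0041],
  [0,-0.0046,0.0045],
  [0,-0.0042,0.0048],
  [0,-0.0038,0.0051],
  [0,0,0],
], turn=[0,0,0,0,0,0,0,0,0,0,0], claw=[1,1,1,1,1,1,1,1,1,1,1])

```text
t: 25.35
eef_pos: [0.5226, 0.0569, 0.2606]
ee_rot: [0.752, 0.659, -0.0, -0.0]
force: [2.4, 3.5, -2.0]
gripper_width: 0.0066
```

```bash
python3 -c "
from h import *
x,y=stage(-.0196,0,(.536,.0545),-7.6)
go(x-.001,y,.0697,82.4)"
```

```text
t 25.35 grasp [0.5225 0.0569 0.0806] toolx 82.43 w 0.0066 F [ 2.4  3.5 -2. ] zt [-0.001  0.    -1.   ]
slide [-0.0008 -0.0069  0.0109] turn 0.03
```

Emit:
apply_moves([
  [0,-0.0017,0.0027],
  [0,-0.0017,0.0027],
  [0,-0.0015,0.0026],
  [0,-0.0015,0.0025],
  [0,0,0],
  [0,0,0],
], turn=[0,0,0,0,0,0], claw=[1,1,1,1,1,1])

```text
t: 25.95
eef_pos: [0.5168, 0.0576, 0.2509]
ee_rot: [0.752, 0.659, -0.0, -0.0]
force: [0.7, 2.7, -1.2]
gripper_width: 0.0068
```

Emit:
apply_moves([
  [0,0,0],
  [0,0,0],
  [0,0,0],
  [0,0,0],
  [0,0,-0.005],
  [0,0,-0.01],
  [0,0,-0.02],
  [0,0,-0.03],
  [0,0,-0.04],
  [0,0,-0.04],
  [0,0,-0.02],
  [0,0,0],
  [0,0,0],
], turn=[0,0,0,0,0,0,0,0,0,0,0,0,0], claw=[0.5,0.5,0.5,0.5,0.5,0.5,0.5,0.5,0.5,0.5,0.5,0.5,0.5])

```text
t: 27.25
eef_pos: [0.5165, 0.0577, 0.4165]
ee_rot: [0.752, 0.659, 0.0, 0.0]
force: [-0.1, -0.7, -0.4]
gripper_width: 0.0236
```

Run:
```python
from h import *
S=((.536,.0545),-7.6)
x,y=stage(-.0196,0,*S);print('bar want',x,y,.0697)
print('card want',stage(-.02,0,*S))
for c in('wrist','side','top'):
    im=snapshot(c)
    if c=='wrist':
        go(x,y,.07,82.4);cv2.imwrite('pics/v11.png',im[...,::-1])
    if c=='side':
        p=proj('side',[[x,y,.05]])[0].astype(int)
        cv2.imwrite('pics/v12.png',cv2.resize(im[p[1]-40:p[1]+50,p[0]-60:p[0]+60],(800,600),interpolation=cv2.INTER_CUBIC)[...,::-1])
    for l in('clip_bar','tooth_card'):
        for d in spot_point(l,c):
            if np.hypot(*(d['xyz'][:2]-[x,y]))<.08:print(c,l,np.round(d['xyz'],4),round(d['confidence'],2))
```

```text
bar want 0.5165721754110698 0.0570922252490396 0.0697
card want (np.float64(0.5161756891949691), np.float64(0.05714512780514245))
t 27.3 grasp [0.5164 0.0576 0.2357] toolx 82.42 w 0.0237 F [-0.2 -0.2  0.2] zt [-0. -0. -1.]
slide [-0.0004  0.0003  0.1657] turn 0.02Traceback (most recent call last):
  File "<stdin>", line 14, in <module>
TypeError: unsupported operand type(s) for -: 'list' and 'list'
```

View pics/v11.png

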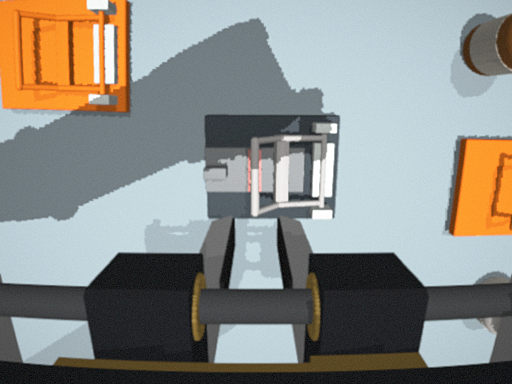

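The wrist view shows the clip lowered with its foot at (281,168) on the card, in front of the teeth. The tab is at (215,172), towards the open side. One side check before handing in.

Run:
```python
from h import *
x,y=stage(-.0196,0,(.536,.0545),-7.6)
for c in('side','top'):
    im=snapshot(c)
    if c=='side':
        p=proj('side',[[x,y,.05]])[0].astype(int)
        cv2.imwrite('pics/v12.png',cv2.resize(im[p[1]-40:p[1]+50,p[0]-60:p[0]+60],(800,600),interpolation=cv2.INTER_CUBIC)[...,::-1])
    for l in('clip_bar','tooth_card'):
        for d in spot_point(l,c):
            v=np.array(d['xyz'])
            if np.hypot(v[0]-x,v[1]-y)<.08:print(c,l,v.round(4),round(d['confidence'],2))
```

```text
side clip_bar [0.5114 0.0575 0.0698] 0.65
side tooth_card [0.5176 0.0597 0.018 ] 0.74
```

View pics/v12.png

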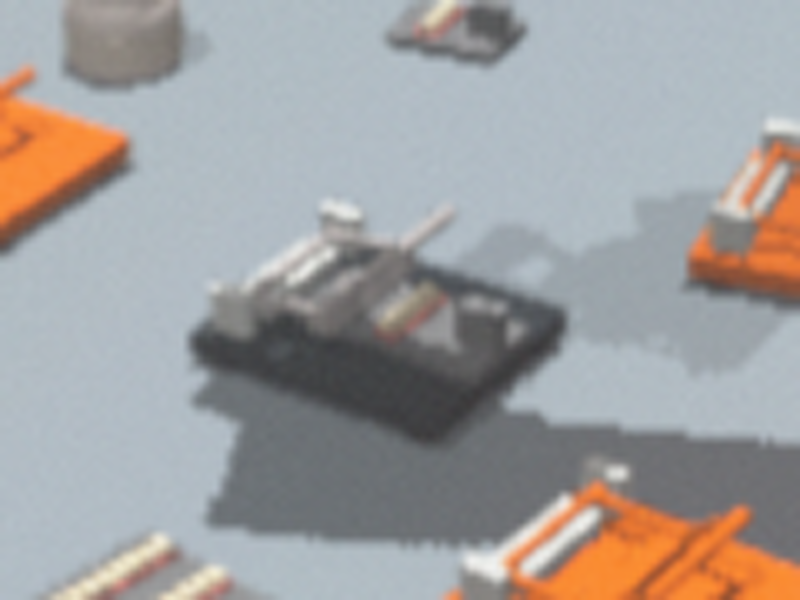

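The side view shows the clip foot on the card's front end at (360,290), the teeth free at (410,312) and the tab at (483,325) on the open side. The bar is at z≈0.070, as expected when it rests on the card, and the gripper is clear. Handing in.

```bash
python3 -c "
from rig import *
print(close_job())"
```

```text
the job is handed in; nothing more can be done
None
```

The job is done and handed in at about 27.5 s of the 64 s allowed. I raised the dark stage's clip until it stayed open, took the long one-row card by its tab and laid it on the stage. Then I swung the clip down onto the card's front end and let go.

**Last checks**
- **Card position:** it lies flat within about 2–3 mm of the stage centreline and within about 1° of straight. The front end is about 10 mm from the stop, and the tab points to the open side.
- **Clip:** the foot is on the card ahead of the teeth. The network put the bar at z≈0.070 m, which is where it should be when resting on the card.
- **Robot:** the gripper is open and about 165 mm above the bar. Forces I read stayed under about 15 N.

**Small disagreements**
- The side-camera network put the bar about 5 mm and the card about 3 mm from the modelled place, which is near the network's stated 4 mm error. It gave nothing there from the top camera, and I did not get network readings from the final wrist picture because the script stopped on an error.
- In the final wrist picture the card looked about 2.5 px (roughly 3 mm) off the stage midline. The view just before I closed the clip had shown about 1 px.
- On the carry I overshot by 28 mm sideways and corrected it before lowering the card.

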